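Open the topping shaker at its pouring lip

ROBOT

A 6-joint arm with a two-finger parallel gripper is mounted at the origin on the work surface. World frame = base frame: x ahead of the robot, y to its left, z up, the work surface at z = 0. Lengths are in m, angles in rad, forces in N, time in s.
With the tool pointing down it reaches from about 0.35 to 1 m from the base axis. Payload 7.1 kg.
Tool frame: the origin (TCP) lies midway between the tips of the shut fingers; the grasp point (between the pads) lies 19 mm behind it; y points along the fingers, x is the direction in which the jaws open and shut, and the axes are right-handed (so a half turn about y gives the same grasp; the last joint's range is limited). The gripper opens to 85 mm and grips with 20 to 120 N. Pads are 22 mm wide; open, the fingers measure 114 mm over their backs; the gripper's body (76 mm by 85 mm) begins 54 mm behind the grasp point. The pads swing forward as they close: fully open they stand 13 mm farther back than shut.
Start: joints at [1.131, 0.423, 1.63, -0, 1.089, -0.019], TCP at [0.255, 0.57, 0.231] pointing down, gripper open.
Joint ranges: [-3, 3], [-0.9, 2.11], [0.09, 2.58], [-1.31, 4.45], [0.11, 2.69], [-2.54, 2.54]. Speed limits (rad/s): [2.39, 2.39, 3.01, 3.14, 3.14, 3.14].

INTERFACE

Orientations are given as a unit quaternion [w, x, y, z].
In Python, from bench import status, eyes, ticket, nets gives the robot as it stands.
- The arm moves only by the shell command python3 -m jog 'ROWS' [FORCE]. ROWS is JSON, a list of rows, each a list of 3 entries, a list of its own where there are three numbers: the shift along the tool's x, y, z in mm, then the turn, a rotation vector about the tool's x, y, z in degrees, then the opening, from 0 (shut) to 1 (fully open). A call has 1 to 8 rows; each row is the pose to reach, as a shift and turn from the pose measured when the call began, along the tool's axes at that moment; what a row does not reach only later rows make up. A row lasts 1/8 s, in which the tool goes at most 62.5 mm and 10.7 degrees, less where a joint would pass 70% of its speed; a pose out of reach is approached as far as the arm can. A call with a gripper value outside its range is refused whole. The fingers move at their own pace and stop on an object; FORCE is the grip in N (left out, the last holds). Time passes only in rows, so rows that repeat a pose let the fingers close. It gives the time, the measured TCP pose, the force and the opening at its end, in the units of the state.
- status.get_state(): the state, without advancing time (a new reading comes with each control period).
- eyes.grab_frame(name): name is "scene" or "top" or "wrist"; returns the picture (480x640x3 uint8, blue, green, red); there is no depth.
- eyes.camera_params(name): a dict with "fovy" (degrees; the focal length in pixels is half the picture's height over the tangent of half this angle, whatever the lens; pixels are square), "cx", "cy" (the principal point, pixels), "rvec" (rotation vector, rad) and "tvec" (3), from world to camera coordinates, as OpenCV has them; the wrist camera has in their place "hand_eye" (4x4, takes a point from camera to tool coordinates, whose origin is the TCP and whose axes are the tool frame's). Camera axes: x right, y down, z forward; pixel columns grow to the right and rows downward; lengths in m; the calibration is good to about 2 mm. A picture is of the moment at which its call begins: read the wrist's pose just before it. camera_params takes no time and is no camera call.
- ticket.finish_job(): hands the job in, once; it reports no verdict.
Trained networks look in the newest picture that a camera, given by its name, has taken for a name from the list of things; names that differ only in an ending like _2 or _b are one class to them, and where a whole thing is asked for, a point or a joint stands for the part that bears it (a point fixed in the world has none). Each returns a list of dicts, best first, with "p" (0 to 1); they miss things now and then, are a little off and sometimes report something else, mostly with a low value. They report only what shows in the picture. A call takes as long as a camera call. They do not tell look-alikes from the thing itself.
- nets.find_in(target, camera): "position" ([x, y, z] in m, in world coordinates, good to about 4 mm: the middle of the surface that is visible of it).
- nets.trace(target, camera): "mask" (480x640 bool, what is visible of it).
The state is a dict: "clock": time; "joints": joint angles; "dq": joint speeds; "joint_torque": joint torques, N m; "eef_pos": TCP position; "tool_rot": TCP orientation; "ft_force": force on the tool from outside, world axes, zero at the start; "torque": the same for the moment, N m; "opening": finger opening in m.
Only numpy, scipy, OpenCV 4.12 (cv2) and the standard library are available. Lean on these libraries where they do the work, as an engineer would, in place of code of your own. Each camera call takes 0.05 s, during which the arm holds its last target.

TASK

Lift the steel topping shaker by its square body, not by its cap, stand it upright in the square wooden stand with its foot flat on the floor of the stand (any way round that fits), and let go. Then, while it stands there, take the cap by its grip bar and turn it until the round opening in the cap lies over the compartment at the pouring lip; the bar may need more than one grip. Leave the bowl, jar and brush where they are.

Things in the scene. Friction and masses are not known exactly. Their poses are not given: they have to be found in the camera images.
- shaker_mid (a point): The topping shaker, loose, upright at first, about 0.3 kg: a square steel body 60 x 60 mm, 80 mm tall, with a white cap on top, 107 mm in all. This point is the centre of the square body, 40 mm above its foot. z is up; x points to the face with the pouring lip. The two faces across y are plain and can be gripped from above, fingers passing beside the cap.
- shaker_foot (a point): The centre of the underside of the shaker's body; axes as for shaker_mid.
- pour_hole (a point): The wide pour hole (13 mm) of the compartment at the pouring lip, in the body's top, under the cap: 17 mm from the shaker's axis towards the lip, 80 mm above the foot. The lip is a small chute 22 mm wide, 69 to 79 mm above the foot, that sticks out 14 mm from its face.
- cap: The white cap: a disc 54 mm across, 6 mm thick, that turns on the shaker's axis with slight friction (0.05 N m), stays where left and cannot come off. Origin on the axis at the disc's underside, 81 mm above the foot. x points to the opening. The grip bar stands 20 mm above the disc, 46 mm long along y through the axis, 9 mm thick: pinch it across x.
- opening (a point): The only opening in the cap, a round hole 13 mm across, 17 mm from the cap's axis, at the disc's top; the body's top is seen through it. At first it is 1.85 to 3.14 rad of turn away from the lip; the shorter way to the lip is always free, whichever it is, and the cap stops 0.6 rad beyond the lip.
- stand_floor (a point): The wooden stand, fixed: 105 x 105 mm, a square pocket 69 x 69 mm with a rim 12 mm high around it that flares outwards at the top. This point is the centre of the pocket's floor, 6 mm above the table, its x and y axes along the sides of the pocket.
- bowl_mid (a point): Bystander: a white bowl, 140 mm across, 50 mm high; its centre, half-way up.
- jar_mid (a point): Bystander: a closed amber jar, 64 mm across, 100 mm high; its centre, half-way up.
- brush_grip (a point): Bystander: a brush 200 mm long lying on the table; a point on its handle.
There are look-alikes about, which are no part of the job. What is shaped like the part that bears shaker_mid but blue is not meant.

How it is judged:
On the way, in this order (a step that is already met when the one before it is completed fails the run):
1. the shaker stands in the stand, upright, foot on its floor, and is let go (horizontal distance between shaker_foot and stand_floor below 0.008 m and z of shaker_foot in the frame of stand_floor below 0.004 m and angle between shaker_mid's own z axis and vertical below 0.1 rad and contact force between the fingers and shaker below 0.3 N), for 0.2 s.
2. the cap's opening lies over the pour hole at the lip (horizontal distance between shaker_foot and stand_floor below 0.008 m and z of shaker_foot in the frame of stand_floor below 0.004 m and angle between shaker_mid's own z axis and vertical below 0.1 rad and horizontal distance between opening and pour_hole below 0.0055 m), for 0.2 s.
At the end, for the whole second after the job is handed in: The shaker stands upright (within 0.1 rad) in the stand's pocket, foot within 4 mm of its floor and 8 mm of its centre; the cap's opening is within 5.5 mm, seen from above, of the pour hole at the lip (about 18 degrees of turn); the shaker is released and at rest (all of step 2 and contact force between the fingers and shaker below 0.3 N and linear speed of shaker below 0.02 m/s and angular speed of cap below 0.1 rad/s); the robot touches nothing.
It fails at once if the shaker is lifted by its cap (contact force between the fingers and cap above 3 N and height (world z) of shaker_foot above 0.03 m).
It fails at once if the shaker is tipped over (angle between shaker_mid's own z axis and vertical above 0.7 rad).
It fails at once if a bystander is pushed away (distance of any of bowl_mid, jar_mid, brush_grip from where it was at the start of the episode above 0.03 m).
It also fails if it takes over 64 s, if anything falls off the work surface, if the arm or the gripper's body presses on something with over 40 N, if the wrist force passes 120 N, or if a joint passes its speed limit or range.

## Working session

There is one attempt and no reset: what is moved stays moved. The work goes in short steps, Python scripts to look and compute and a shell command to move; the robot and the scene stay as the last step left them, time stands still between calls to the robot, and variables do not carry over. Pictures are saved under pics/ and viewed, and the job is handed in when it is done.

```bash
ls; mkdir -p pics; python3 - <<'E'
from bench import status, eyes, nets
import cv2
s=status.get_state(); print(s)
for n in ["scene","top","wrist"]:
    im=eyes.grab_frame(n); cv2.imwrite(f"pics/{n}0.png",im); print(n,eyes.camera_params(n))
E
```

```text
pics
{'clock': 0.0, 'joints': array([ 1.13101058e+00,  4.23844753e-01,  1.63073989e+00, -9.66778769e-06,
        1.08862199e+00, -1.89685977e-02]), 'dq': array([ 1.45045412e-03, -7.18193485e-04,  2.35497326e-05,  1.42027598e-03,
        1.08727063e-03,  5.23637302e-04]), 'joint_torque': array([-1.23545324e-03, -5.57387388e+01, -2.81749427e+01, -1.05261834e-04,
        7.29563559e-03, -1.04436421e-05]), 'eef_pos': array([0.25502925, 0.56996201, 0.23052367]), 'tool_rot': array([-0.59309776,  0.59370527,  0.38406123, -0.38502737]), 'ft_force': array([ 0.46730256, -1.02307763,  0.05558171]), 'torque': array([0.00626928, 0.06157555, 0.03296327]), 'opening': 0.08533123200381727}
scene {'fovy': 44.22933381943252, 'cx': 310.8014510634373, 'cy': 244.21318308691335, 'rvec': array([ 0.75858691,  2.78174057, -0.80226474]), 'tvec': array([ 0.41937727, -0.2129524 ,  1.6569653 ])}
top {'fovy': 55.001067941510954, 'cx': 325.1534254354237, 'cy': 245.7882704880985, 'rvec': array([ 2.18384897, -2.16891238,  0.03508922]), 'tvec': array([0.05821392, 0.54540382, 1.05391985])}
wrist {'fovy': 63.849536098683075, 'cx': 315.72376420566945, 'cy': 241.52849468630308, 'hand_eye': array([[ 9.99999075e-01, -1.04876911e-03, -8.65580329e-04,
        -1.52360839e-04],
       [ 5.43039570e-04, -2.75583437e-01,  9.61277002e-01,
        -1.41877143e-01],
       [-1.24669723e-03, -9.61276583e-01, -2.75582612e-01,
         6.97893814e-02],
       [ 0.00000000e+00,  0.00000000e+00,  0.00000000e+00,
         1.00000000e+00]])}
```

View pics/scene0.png

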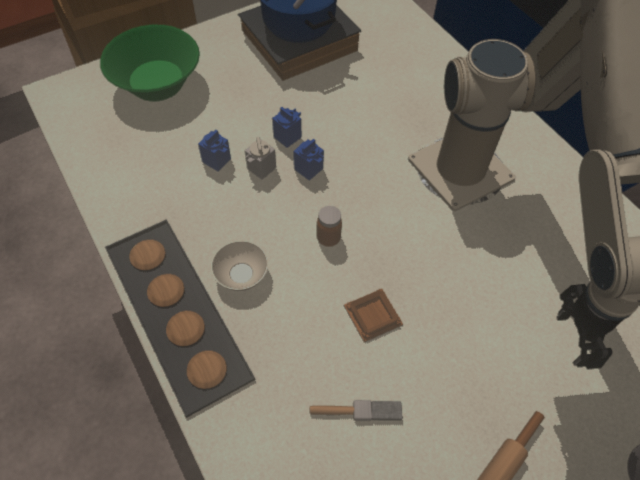

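View pics/top0.png

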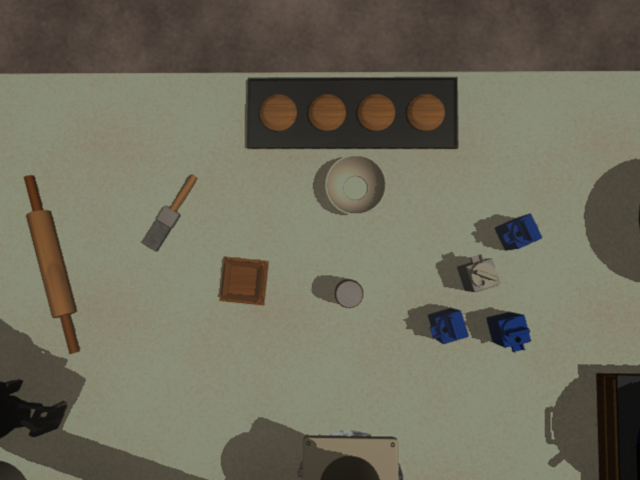

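View pics/wrist0.png

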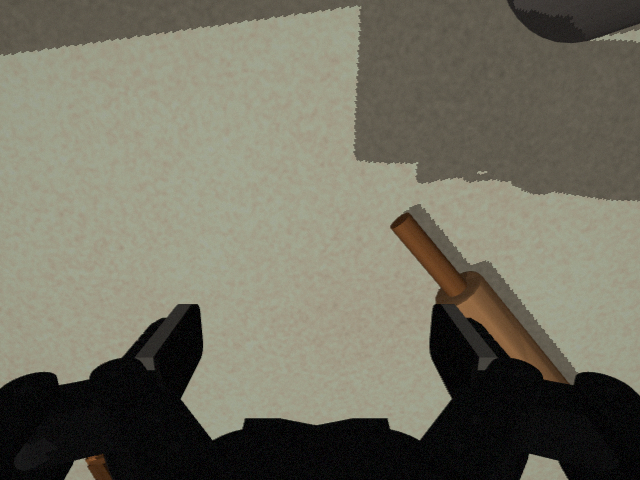

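```bash
python3 - <<'E'
from bench import status, eyes, nets
for t in ["shaker_mid","cap","opening","stand_floor","bowl_mid","jar_mid","brush_grip","pour_hole"]:
    for c in ["top","scene"]:
        print(t,c,[(d['position'] if not hasattr(d['position'],'round') else d['position'].round(3).tolist(),round(d['p'],2)) for d in nets.find_in(t,c)][:5])
print(status.get_state()['clock'])
E
```

```text
shaker_mid top [([0.3659, -0.3351, 0.0822], 0.93), ([0.3701, -0.2025, 0.0833], 0.8), ([0.4786, -0.2745, 0.0834], 0.74), ([0.5771, -0.3614, 0.0822], 0.63)]
shaker_mid scene [([0.3723, -0.329, 0.0663], 0.91), ([0.5883, -0.3551, 0.0693], 0.83), ([0.3808, -0.198, 0.0701], 0.64), ([0.4929, -0.2611, 0.0695], 0.59)]
cap top [([0.4886, -0.2806, 0.0859], 0.85), ([0.5769, -0.3686, 0.0928], 0.59), ([0.3668, -0.3457, 0.0886], 0.58), ([0.3701, -0.2136, 0.0856], 0.58), ([0.4647, 0.2488, 0.0048], 0.53)]
cap scene [([0.3682, -0.3431, 0.0849], 0.77), ([0.3754, -0.2082, 0.0881], 0.59), ([0.5812, -0.3668, 0.0904], 0.5), ([0.4849, -0.2839, 0.083], 0.49), ([0.678, -0.0267, 0.0228], 0.32)]
opening top [([0.5812, -0.3697, 0.093], 0.89), ([0.3721, -0.216, 0.0872], 0.73), ([0.3656, -0.3471, 0.0869], 0.61), ([0.4809, -0.2826, 0.0883], 0.59)]
opening scene [([0.4856, -0.2787, 0.0866], 0.74), ([0.5792, -0.3671, 0.0878], 0.67), ([0.368, -0.3418, 0.0881], 0.66), ([0.3726, -0.2093, 0.0905], 0.64)]
stand_floor top [([0.4629, 0.2498, 0.0033], 0.72)]
stand_floor scene [([0.4647, 0.2584, 0.008], 0.85)]
bowl_mid top [([0.6894, -0.0141, 0.0196], 0.67), ([0.4787, -0.2775, 0.0812], 0.4)]
bowl_mid scene [([0.6825, -0.0256, 0.0228], 0.74)]
jar_mid top [([0.4425, 0.0082, 0.0964], 0.83)]
jar_mid scene [([0.4459, 0.0231, 0.0749], 0.64)]
brush_grip top [([0.6058, 0.4339, 0.0187], 0.58)]
brush_grip scene [([0.6017, 0.4403, 0.0165], 0.59)]
pour_hole top [([0.575, -0.3594, 0.0856], 0.96), ([0.3738, -0.2018, 0.0815], 0.72), ([0.6911, -0.0103, 0.0187], 0.58), ([0.4822, -0.27, 0.0806], 0.55), ([0.3647, -0.34, 0.0812], 0.55)]
pour_hole scene [([0.5842, -0.3564, 0.0718], 0.89), ([0.4862, -0.2623, 0.0756], 0.8), ([0.3679, -0.3217, 0.0652], 0.76), ([0.3832, -0.1926, 0.0692], 0.55)]
0.95
```

```bash
python3 - <<'E'
import cv2
a=cv2.imread("pics/top0.png")[225:325,430:530]; cv2.imwrite("pics/z1.png",cv2.resize(a,(600,600),interpolation=cv2.INTER_CUBIC))
a=cv2.imread("pics/scene0.png")[125:195,225:295]; cv2.imwrite("pics/z2.png",cv2.resize(a,(600,600),interpolation=cv2.INTER_CUBIC))
a=cv2.imread("pics/top0.png")[245:315,210:280]; cv2.imwrite("pics/z3.png",cv2.resize(a,(600,600),interpolation=cv2.INTER_CUBIC))
E
```

```text
(no output)
```

View pics/z1.png

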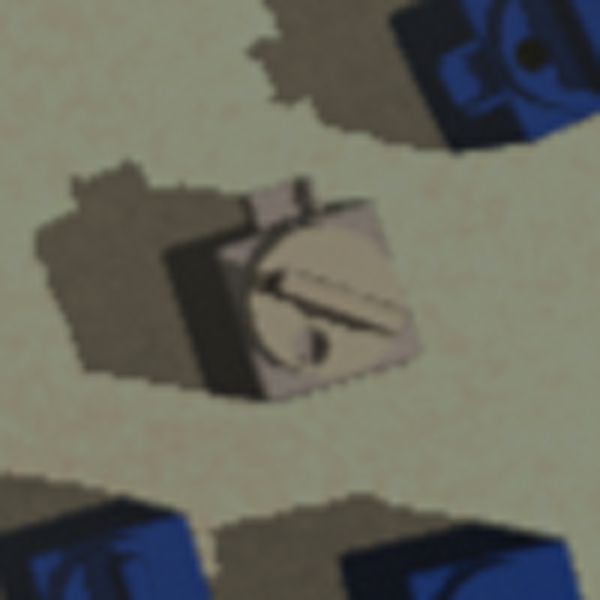

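View pics/z2.png

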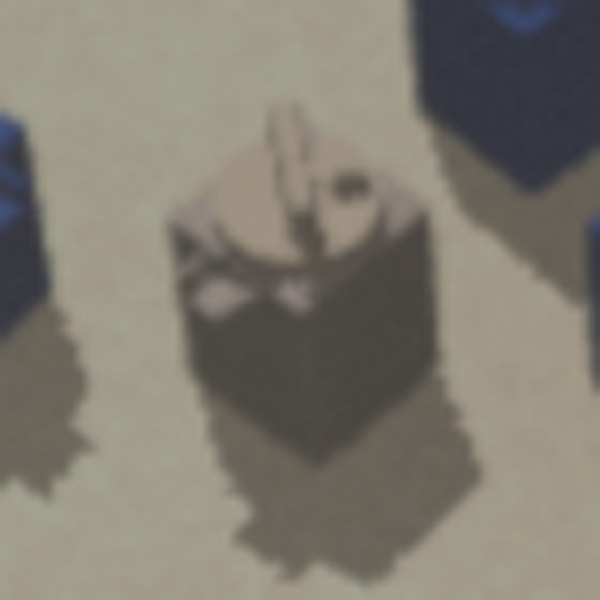

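View pics/z3.png

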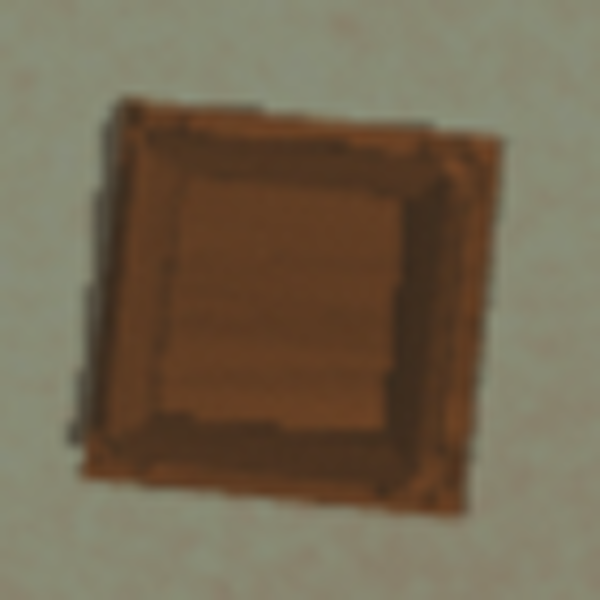

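```bash
cat > h.py <<'E'
import numpy as np, cv2
from scipy.spatial.transform import Rotation as R
from bench import status, eyes, nets
def rot(q): return R.from_quat(np.r_[q[1:],q[0]])
def K(p,h=480): 
    f=h/2/np.tan(np.radians(p['fovy']/2)); return np.array([[f,0,p['cx']],[0,f,p['cy']],[0,0,1]])
def ext(name,s=None):
    """world->camera rvec,tvec,K"""
    p=eyes.camera_params(name)
    if name!='wrist': return p['rvec'],p['tvec'],K(p)
    T=np.eye(4);T[:3,:3]=rot(s['tool_rot']).as_matrix();T[:3,3]=s['eef_pos']
    C=np.linalg.inv(T@p['hand_eye']); return cv2.Rodrigues(C[:3,:3])[0].ravel(),C[:3,3],K(p)
def proj(P,E): return cv2.projectPoints(np.asarray(P,float).reshape(-1,3),E[0],E[1],E[2],None)[0].reshape(-1,2)
def unproj(uv,E,z):
    Rm=cv2.Rodrigues(np.asarray(E[0]))[0]; c=-Rm.T@E[1]
    uv=np.asarray(uv,float).reshape(-1,2)
    d=(Rm.T@np.linalg.inv(E[2])@np.c_[uv,np.ones(len(uv))].T).T
    return c+d*((z-c[2])/d[:,2])[:,None]
def down(yaw):
    """tool x at world yaw (deg), tool y down"""
    a=np.radians(yaw); x=np.array([np.cos(a),np.sin(a),0]); y=np.array([0,0,-1.]); return R.from_matrix(np.c_[x,y,np.cross(x,y)])
def rows(pos,yaw,s=None):
    s=s or status.get_state(); r=rot(s['tool_rot'])
    d=r.inv().apply(np.array(pos)-s['eef_pos'])*1000; w=np.degrees((r.inv()*down(yaw)).as_rotvec())
    print("shift mm",d.round(1),"turn deg",w.round(1))
def info():
    s=status.get_state(); X=rot(s['tool_rot']).as_matrix()
    print("t",round(s['clock'],2),"tcp",s['eef_pos'].round(4),"xyaw",np.degrees(np.arctan2(X[1,0],X[0,0])).round(2),"y",X[:,1].round(3),"q",s['joints'].round(3),"F",s['ft_force'].round(1),"op",round(s['opening'],4))
    return s
E
python3 - <<'E'
from h import *
info()
E=ext('top')
c=np.array([[-30,-30],[30,-30],[30,30],[-30,30]])
im=cv2.imread('pics/top0.png'); im2=cv2.imread('pics/scene0.png')
# opening & cap estimates in top
def up(z): return unproj([[430+z[0]/6,225+z[1]/6]],E,z[2])
o=unproj([[430+312/6,225+348/6]],E,.087)[0]
# square top corners at z=0.08 : from z1: TL(218,246) TR(372,200) BR(422,352) BL(270,398)
C=unproj([[430+a/6,225+b/6] for a,b in [(218,246),(372,200),(422,352),(270,398)]],E,.08)
print(C.round(4),C.mean(0).round(4))
for a,b in [(3,0),(2,1)]:
    v=C[b]-C[a]; print(np.degrees(np.arctan2(v[1],v[0])),np.linalg.norm(v))
for a,b in [(1,0),(2,3)]:
    v=C[b]-C[a]; print(np.degrees(np.arctan2(v[1],v[0]))-90,np.linalg.norm(v))
print('open',o, np.degrees(np.arctan2(*(o-C.mean(0))[[1,0]])))
S=unproj([[210+a*7/60,245+b*7/60] for a,b in [(125,98),(502,135),(468,517),(85,478)]],E,.018)
print(S.round(4),S.mean(0).round(4))
for a,b in [(3,0),(2,1)]:
    v=S[b]-S[a]; print(np.degrees(np.arctan2(v[1],v[0])),np.linalg.norm(v))
for a,b in [(1,0),(2,3)]:
    v=S[b]-S[a]; print(np.degrees(np.arctan2(v[1],v[0]))-90,np.linalg.norm(v))
rows([C.mean(0)[0],C.mean(0)[1],.22],-70); rows([C.mean(0)[0],C.mean(0)[1],.22],110)
E
```

```text
t 0.95 tcp [0.2553 0.5705 0.2313] xyaw 65.89 y [ 0. -0. -1.] q [ 1.131  0.423  1.63  -0.     1.089 -0.019] F [-0.1 -0.6 -0.7] op 0.0855
[[ 0.4992 -0.2457  0.08  ]
 [ 0.5162 -0.301   0.08  ]
 [ 0.4617 -0.318   0.08  ]
 [ 0.4448 -0.2637  0.08  ]] [ 0.4805 -0.2821  0.08  ]
18.23711162981759 0.057300534178267484
17.334776489593178 0.05705391877499891
17.07834825218943 0.057761404382520774
17.315628702087253 0.056858456353191374
open [ 0.4629279  -0.27669773  0.087     ] 162.92550515446453
[[0.5187 0.2966 0.018 ]
 [0.5093 0.1934 0.018 ]
 [0.4062 0.201  0.018 ]
 [0.4156 0.3053 0.018 ]] [0.4624 0.2491 0.018 ]
-4.842103440376517 0.10338099863897308
-4.23547630215712 0.10342416162845197
-5.181987165265156 0.10364474514736222
-5.198873932849679 0.10473994951365524
shift mm [-686.2   11.3 -553.8] turn deg [  0.  135.9   0. ]
shift mm [-686.2   11.3 -553.8] turn deg [  0.  -44.1  -0. ]
```

```bash
python3 -m jog '[[[-46,0,-37],[0,9.2,0],1],[[-92,0,-74],[0,18.4,0],1],[[-138,0,-111],[0,27.6,0],1],[[-184,0,-148],[0,36.8,0],1],[[-230,0,-185],[0,46,0],1],[[-276,0,-222],[0,55,0],1],[[-322,0,-259],[0,64,0],1],[[-366,0,-295],[0,73,0],1]]'; python3 - <<'E'
from h import *
info(); rows([.4805,-.2821,.225],-72.5)
E
```

```text
clock: 1.95
eef_pos: [0.3754, 0.1142, 0.2317]
tool_rot: [0.706, -0.705, 0.045, -0.046]
ft_force: [0.4, 0.3, -0.0]
opening: 0.0853
t 1.95 tcp [0.3754 0.1142 0.2317] xyaw -7.39 y [ 0.001  0.    -1.   ] q [ 0.265  0.069  2.112 -0.     0.959  0.394] F [ 0.4  0.3 -0. ] op 0.0853
shift mm [ 155.2    6.7 -379.5] turn deg [-0.1 65.1  0. ]
```

```bash
python3 -m jog '[[[19,0,-48],[0,8.2,0],1],[[39,1,-95],[0,16.3,0],1],[[58,2,-142],[0,24.5,0],1],[[78,3,-190],[0,32.6,0],1],[[97,4,-237],[0,41,0],1],[[117,5,-285],[0,49,0],1],[[136,6,-332],[0,57,0],1],[[155,7,-379],[0,65,0],1]]'; python3 -m jog '[[[0,0,0],[0,0,0],1]]' ; python3 - <<'E'
from h import *
info(); rows([.4805,-.2821,.225],-72.5)
s=status.get_state(); im=eyes.grab_frame('wrist'); cv2.imwrite('pics/w1.png',im)
import pickle; pickle.dump(s,open('w1.pkl','wb'))
E
```

```text
clock: 2.95
eef_pos: [0.4806, -0.2835, 0.2248]
tool_rot: [0.57, -0.569, 0.419, -0.419]
ft_force: [1.1, 0.6, 0.4]
opening: 0.0853
clock: 3.08
eef_pos: [0.4814, -0.2864, 0.2248]
tool_rot: [0.569, -0.568, 0.419, -0.421]
ft_force: [-0.3, -0.2, 0.6]
opening: 0.0853
t 3.08 tcp [ 0.4814 -0.2864  0.2248] xyaw -72.9 y [ 0.003 -0.001 -1.   ] q [-5.580e-01  3.350e-01  1.782e+00  1.000e-03  1.021e+00  7.130e-01] F [-0.3 -0.2  0.6] op 0.0853
shift mm [-4.4 -0.2  0.5] turn deg [-0.1 -0.4  0.1]
```

View pics/w1.png

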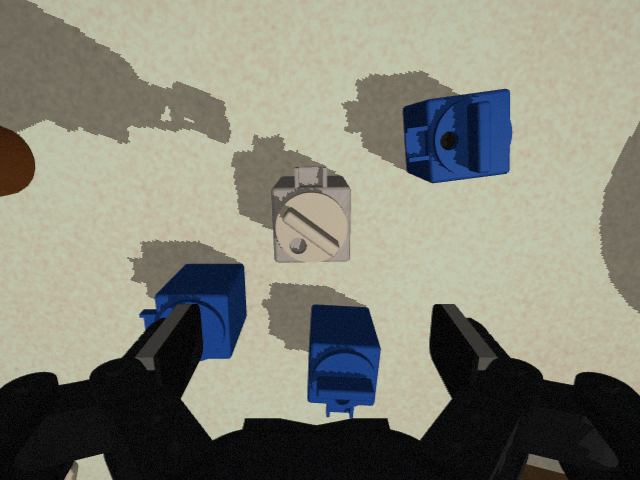

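```bash
cat >> h.py <<'E'
def model(x,y,yaw,cap,z0=0.0):
    """returns dict of world polylines: body top, foot, cap circle, opening, bar top, lip"""
    a=np.radians(yaw);c=np.radians(cap)
    def T(P,a): P=np.asarray(P,float)/1000; return np.c_[x+P[:,0]*np.cos(a)-P[:,1]*np.sin(a), y+P[:,0]*np.sin(a)+P[:,1]*np.cos(a), z0+P[:,2]]
    sq=[(-30,-30),(30,-30),(30,30),(-30,30)]
    th=np.linspace(0,2*np.pi,40)
    return dict(top=T([(u,v,80) for u,v in sq],a),foot=T([(u,v,0) for u,v in sq],a),cap=T(np.c_[27*np.cos(th),27*np.sin(th),0*th+87],a),
     op=T(np.c_[17+6.5*np.cos(th),6.5*np.sin(th),0*th+87],c),bar=T([(-4.5,-23,107),(4.5,-23,107),(4.5,23,107),(-4.5,23,107)],c),lip=T([(30,-11,79),(44,-11,79),(44,11,79),(30,11,79)],a))
def overlay(im,E,m,box,k,out):
    x0,y0,x1,y1=box; z=cv2.resize(im[y0:y1,x0:x1],None,fx=k,fy=k,interpolation=cv2.INTER_CUBIC)
    col=dict(top=(0,0,255),foot=(255,0,0),cap=(0,255,0),op=(255,0,255),bar=(0,255,255),lip=(255,255,0))
    for n,P in m.items():
        q=((proj(P,E)-[x0,y0]+.5)*k).astype(np.int32); cv2.polylines(z,[q],True,col[n],1)
    cv2.imwrite(out,z)
E
python3 - <<'E'
from h import *
import pickle
s=pickle.load(open('w1.pkl','rb')); E=ext('wrist',s); im=cv2.imread('pics/w1.png')
m=model(.4805,-.2821,17.4,163)
overlay(im,E,m,(250,150,380,280),6 and 4.6,'pics/o1.png')
overlay(cv2.imread('pics/top0.png'),ext('top'),m,(430,225,530,325),6,'pics/o2.png')
E
```

```text
(no output)
```

View pics/o1.png

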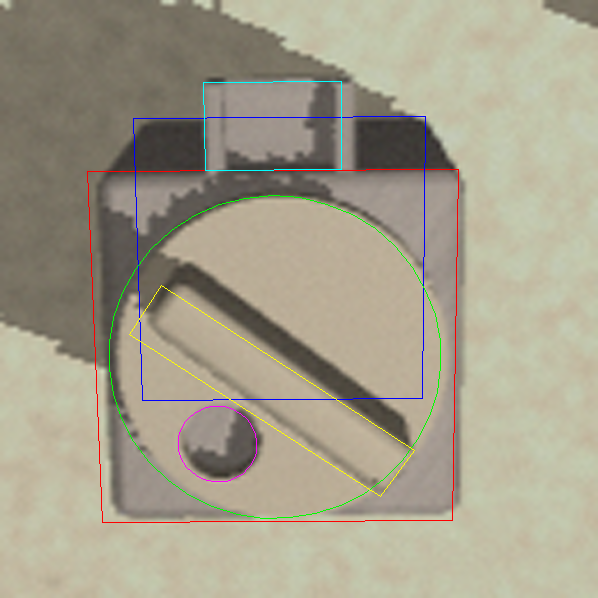

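View pics/o2.png

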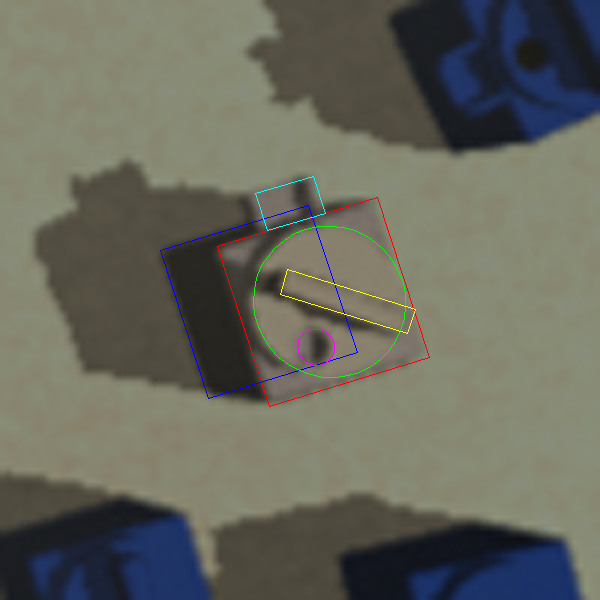

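```bash
python3 - <<'E'
from h import *
info(); rows([.4808,-.2829,.044],-72.6)
E
```

```text
t 3.12 tcp [ 0.4806 -0.2847  0.2245] xyaw -72.78 y [ 0.002  0.    -1.   ] q [-5.570e-01  3.340e-01  1.785e+00  1.000e-03  1.022e+00  7.130e-01] F [-0.2  0.8  0.5] op 0.0851
shift mm [ -1.7 180.5   0.4] turn deg [-0.1 -0.2  0. ]
```

```bash
python3 -m jog '[[[-1.5,25,0],[0,0,0],1],[[-1.5,60,0],[0,0,0],1],[[-1.5,90,0],[0,0,0],1],[[-1.5,90,0],[0,0,0],1]]'; python3 - <<'E'
from h import *
info();info();
s=status.get_state(); im=eyes.grab_frame('wrist'); cv2.imwrite('pics/w2.png',im)
info();rows([.4808,-.2829,.044],-72.6)
E=ext('wrist',s)
m=model(.4808,-.2831,17.4,164)
overlay(im,E,m,(160,120,480,420),1.8,'pics/o3.png')
E
```

```text
clock: 3.62
eef_pos: [0.4785, -0.281, 0.1328]
tool_rot: [0.57, -0.569, 0.42, -0.417]
ft_force: [-0.9, -0.4, 0.3]
opening: 0.0854
t 3.62 tcp [ 0.4785 -0.281   0.1328] xyaw -72.66 y [-0.003  0.003 -1.   ] q [-0.553  0.459  1.85   0.002  0.837  0.714] F [-0.9 -0.4  0.3] op 0.0854
t 3.62 tcp [ 0.4785 -0.281   0.1328] xyaw -72.66 y [-0.003  0.003 -1.   ] q [-0.553  0.459  1.85   0.002  0.837  0.714] F [-0.9 -0.4  0.3] op 0.0854
t 3.67 tcp [ 0.4797 -0.2819  0.1343] xyaw -72.68 y [-0.     0.002 -1.   ] q [-0.553  0.457  1.848  0.002  0.838  0.714] F [ 0.3 -0.8  1.1] op 0.0854
shift mm [ 1.5 90.3  0.8] turn deg [-0.  -0.1 -0.1]
```

View pics/o3.png

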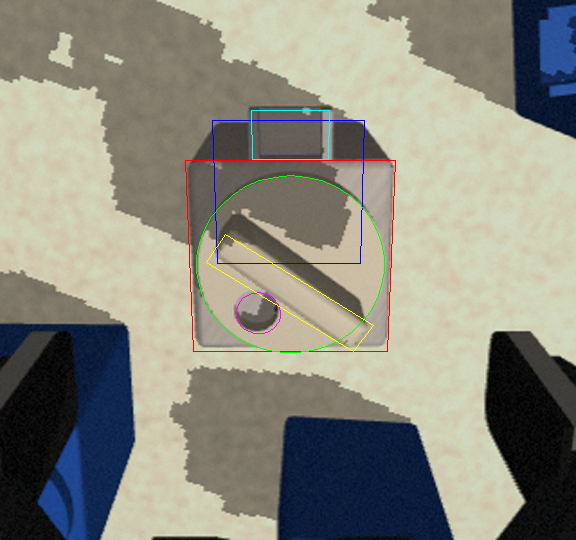

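```bash
python3 -m jog '[[[1,20,1],[0,0,0],1],[[1,50,1],[0,0,0],1],[[1,75,1],[0,0,0],1],[[1,90,1],[0,0,0],1],[[1,90,1],[0,0,0],1]]'; python3 - <<'E'
from h import *
info()
s=status.get_state(); im=eyes.grab_frame('wrist'); cv2.imwrite('pics/w3.png',im)
E
```

```text
clock: 4.3
eef_pos: [0.4805, -0.282, 0.0436]
tool_rot: [0.57, -0.569, 0.42, -0.418]
ft_force: [0.0, 0.1, -0.2]
opening: 0.0855
t 4.3 tcp [ 0.4805 -0.282   0.0436] xyaw -72.67 y [-0.002  0.002 -1.   ] q [-0.553  0.607  1.873  0.002  0.664  0.714] F [ 0.   0.1 -0.2] op 0.0855
```

View pics/w3.png

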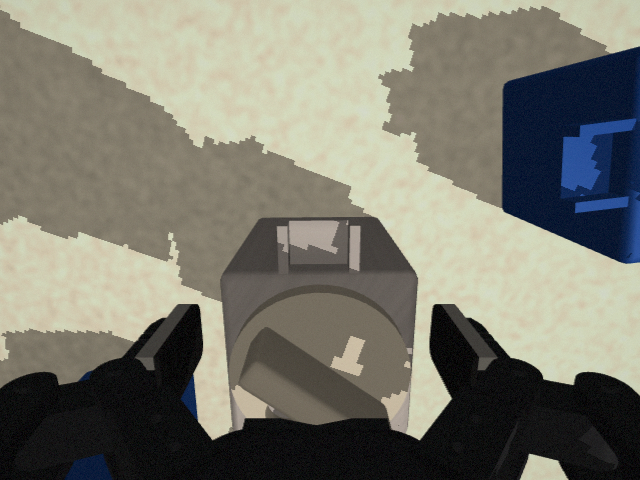

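```bash
python3 -m jog '[[[0,0,0],[0,0,0],0.6],[[0,0,0],[0,0,0],0.5],[[0,0,0],[0,0,0],0.4],[[0,0,0],[0,0,0],0.4],[[0,0,0],[0,0,0],0.4],[[0,0,0],[0,0,0],0.4]]' 50; python3 -m jog '[[[0,-10,0],[0,0,0],0.4],[[0,-25,0],[0,0,0],0.4],[[0,-40,0],[0,0,0],0.4],[[0,-40,0],[0,0,0],0.4]]'; python3 - <<'E'
from h import *
info()
s=status.get_state(); im=eyes.grab_frame('wrist'); cv2.imwrite('pics/w4.png',im)
E
```

```text
clock: 5.1
eef_pos: [0.4819, -0.283, 0.0455]
tool_rot: [0.57, -0.569, 0.419, -0.419]
ft_force: [0.1, -0.4, 6.0]
opening: 0.0594
clock: 5.6
eef_pos: [0.4828, -0.2836, 0.0873]
tool_rot: [0.57, -0.569, 0.418, -0.42]
ft_force: [0.5, 0.3, -2.8]
opening: 0.0596
t 5.6 tcp [ 0.4828 -0.2836  0.0873] xyaw -72.67 y [ 0.004 -0.001 -1.   ] q [-0.553  0.534  1.862  0.002  0.741  0.714] F [ 0.5  0.3 -2.8] op 0.0596
```

View pics/w4.png

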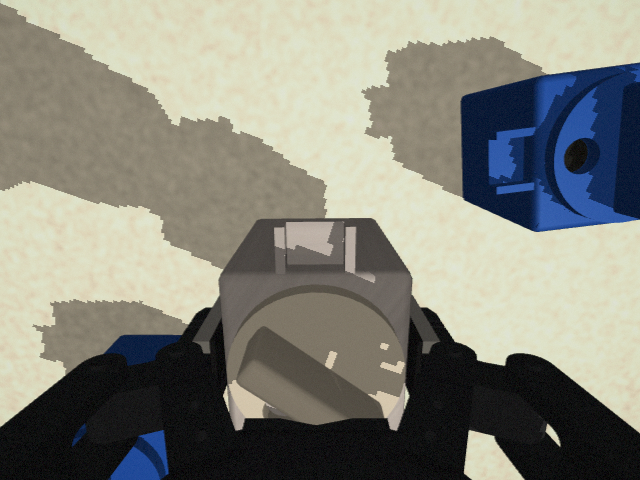

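```bash
cat >> h.py <<'E'
def stand(x,y,yaw):
    a=np.radians(yaw); sq=np.array([(-1,-1),(1,-1),(1,1),(-1,1)])
    def T(h,z): P=sq*h/1000; return np.c_[x+P[:,0]*np.cos(a)-P[:,1]*np.sin(a), y+P[:,0]*np.sin(a)+P[:,1]*np.cos(a), np.full(4,z)]
    return dict(top=T(52.5,.018),foot=T(52.5,0),lip=T(34.5,.006))
E
python3 - <<'E'
from h import *
m=stand(.4624,.2491,-4.9)
overlay(cv2.imread('pics/scene0.png'),ext('scene'),m,(335,275,415,355),7,'pics/o4.png')
overlay(cv2.imread('pics/top0.png'),ext('top'),m,(210,245,280,315),7,'pics/o5.png')
E
```

```text
(no output)
```

View pics/o4.png

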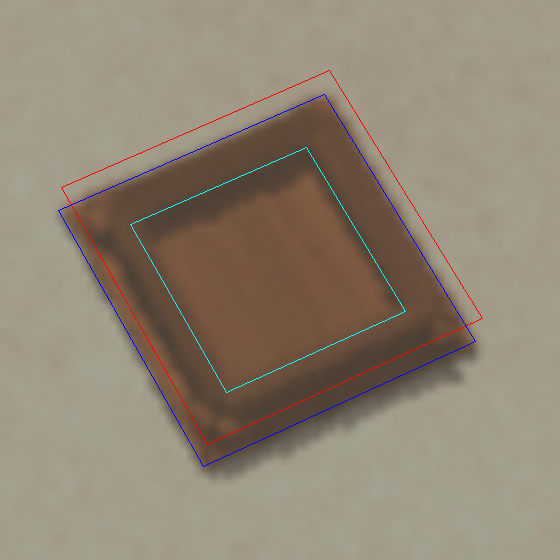

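View pics/o5.png

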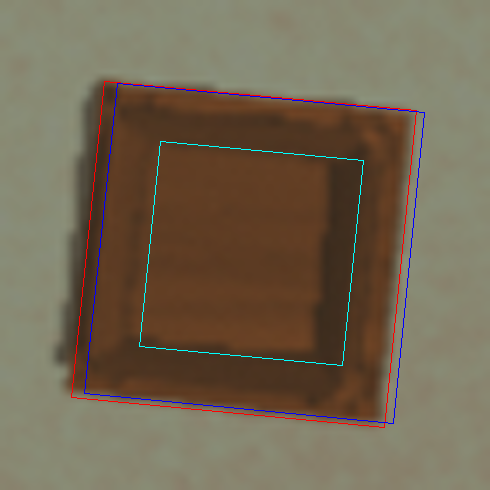

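```bash
python3 -m jog '[[[0,-25,0],[0,0,0],0.4],[[0,-60,0],[0,0,0],0.4],[[0,-100,0],[0,0,0],0.4],[[0,-130,0],[0,0,0],0.4],[[0,-130,0],[0,0,0],0.4]]'; python3 - <<'E'
from h import *
info();rows([.462,.250,.21],-4.9)
E
```

```text
clock: 6.28
eef_pos: [0.4829, -0.2839, 0.2181]
tool_rot: [0.57, -0.569, 0.417, -0.421]
ft_force: [0.4, -1.1, -3.1]
opening: 0.0594
t 6.28 tcp [ 0.4829 -0.2839  0.2181] xyaw -72.67 y [ 0.007 -0.003 -1.   ] q [-5.530e-01  3.420e-01  1.790e+00  1.000e-03  1.002e+00  7.140e-01] F [ 0.4 -1.1 -3.1] op 0.0594
shift mm [-515.9    6.6  139. ] turn deg [ -0.1 -67.8   0.4]
```

```bash
python3 - <<'E'
from h import *
p=[.462,.12,.216]
rows(p,-4.9)
s=dict(eef_pos=np.array(p),tool_rot=np.roll(down(-4.9).as_quat(),1))
m=stand(.462,.25,-4.9); 
for k in m: print(k,proj(m[k],ext('wrist',s)).round(0).tolist())
E
```

```text
shift mm [-391.8    0.9  100.3] turn deg [ -0.1 -67.8   0.4]
top [[240.0, 122.0], [364.0, 122.0], [369.0, -21.0], [232.0, -21.0]]
foot [[244.0, 123.0], [362.0, 123.0], [366.0, -13.0], [237.0, -13.0]]
lip [[262.0, 101.0], [343.0, 100.0], [344.0, 10.0], [259.0, 10.0]]
```

```bash
python3 -m jog '[[[-52,0,14],[0,-8.5,0],0.4],[[-105,0,27],[0,-17,0],0.4],[[-158,0,41],[0,-25.5,0],0.4],[[-210,0,54],[0,-34,0],0.4],[[-262,0,68],[0,-42.5,0],0.4],[[-315,0,82],[0,-51,0],0.4],[[-368,1,95],[0,-59.5,0],0.4],[[-420,1,109],[0,-68,0.4],0.4]]';  python3 -m jog '[[[0,0,0],[0,0,0],0.4],[[0,0,0],[0,0,0],0.4]]'; python3 - <<'E'
from h import *
info()
s=status.get_state(); im=eyes.grab_frame('wrist'); cv2.imwrite('pics/w5.png',im)
import pickle; pickle.dump(s,open('w5.pkl','wb'))
E=ext('wrist',s)
overlay(im,E,stand(.462,.25,-4.9),(180,0,440,200),3,'pics/o6.png')
E
```

```text
clock: 7.28
eef_pos: [0.4602, 0.151, 0.2138]
tool_rot: [0.707, -0.706, 0.028, -0.026]
ft_force: [0.8, 0.3, -3.2]
opening: 0.0593
clock: 7.52
eef_pos: [0.4589, 0.1507, 0.212]
tool_rot: [-0.706, 0.707, -0.029, 0.025]
ft_force: [-0.2, 0.3, -3.0]
opening: 0.0595
t 7.53 tcp [0.4589 0.1507 0.212 ] xyaw -4.35 y [-0.005 -0.001 -1.   ] q [2.92e-01 2.43e-01 1.95e+00 1.00e-03 9.53e-01 3.68e-01] F [-0.2  0.3 -3. ] op 0.0595
```

View pics/w5.png

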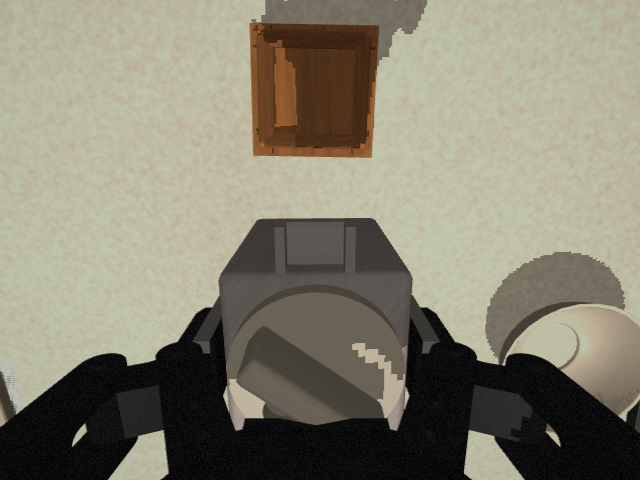

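View pics/o6.png

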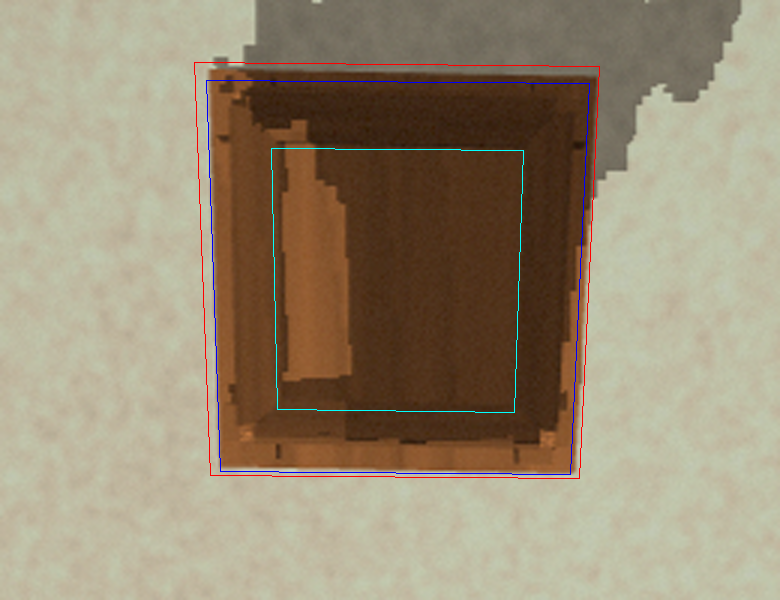

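```bash
python3 - <<'E'
from h import *
rows([.463,.250,.09],-4.9)
E
python3 -m jog '[[[0,0,25],[0,0,0],0.4],[[1,0,50],[0,0,0],0.4],[[2,0,75],[0,0,0],0.4],[[3,30,100],[0,-0.5,0],0.4],[[3,60,100],[0,-0.5,0],0.4],[[3,95,100],[0,-0.5,0],0.4],[[3,120,100],[0,-0.5,0],0.4],[[3,120,100],[0,-0.5,0],0.4]]'; python3 -m jog '[[[0,0,0],[0,0,0],0.4]]'; python3 - <<'E'
from h import *
info();rows([.463,.250,.05],-4.9)
for n in ['scene','top']:
    im=eyes.grab_frame(n); cv2.imwrite(f'pics/{n}6.png',im)
    z=im[235:355,320:440] if n=='scene' else im[220:340,180:300]
    cv2.imwrite(f'pics/z6{n}.png',cv2.resize(z,(600,600),interpolation=cv2.INTER_CUBIC))
E
```

```text
shift mm [ -3.5 122.4  99.9] turn deg [ 0.   0.5 -0.2]
clock: 8.57
eef_pos: [0.4684, 0.2475, 0.0904]
tool_rot: [-0.706, 0.708, -0.028, 0.022]
ft_force: [-0.4, 0.6, -2.9]
opening: 0.0593
clock: 8.7
eef_pos: [0.4692, 0.2469, 0.0911]
tool_rot: [-0.706, 0.708, -0.028, 0.023]
ft_force: [0.5, -0.5, -2.7]
opening: 0.0595
t 8.7 tcp [0.4692 0.2469 0.0911] xyaw -4.16 y [-0.008 -0.002 -1.   ] q [0.461 0.499 1.919 0.002 0.731 0.533] F [ 0.5 -0.5 -2.7] op 0.0595
shift mm [-6.1 41.1  2.7] turn deg [ 0.2  0.7 -0.4]
```

View pics/z6scene.png

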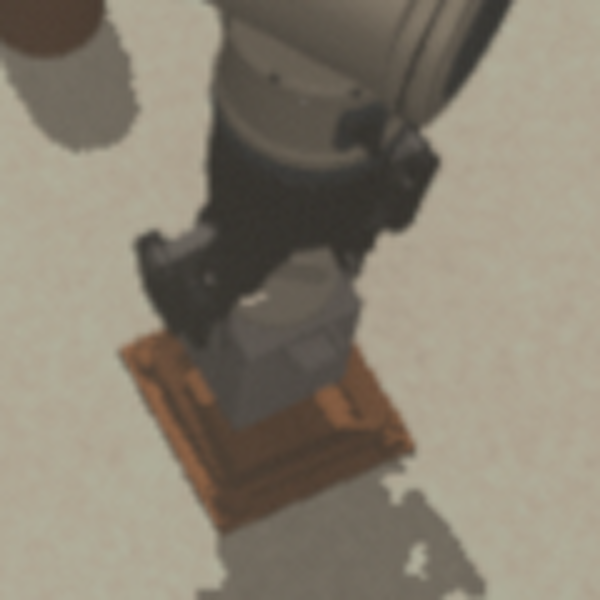

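View pics/z6top.png

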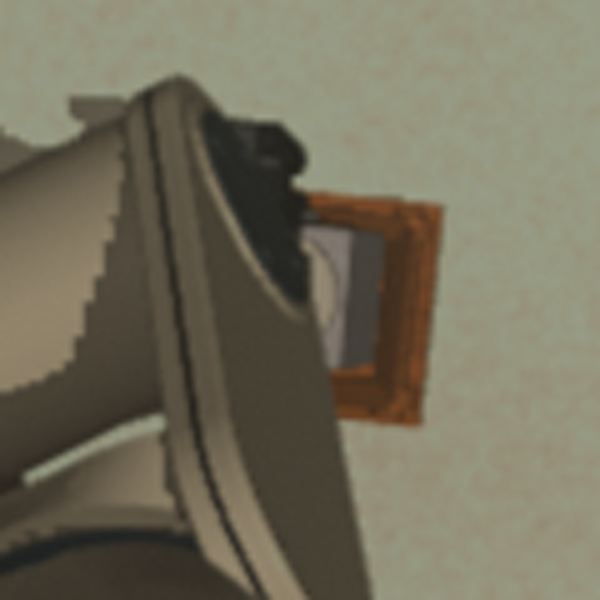

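```bash
python3 -m jog '[[[-3,0,1.5],[0.2,0.7,-0.4],0.4],[[-6,0,3],[0.2,0.7,-0.4],0.4],[[-6,15,3],[0.2,0.7,-0.4],0.4],[[-6,15,3],[0.2,0.7,-0.4],0.4]]'; python3 - <<'E'
from h import *
info();rows([.463,.250,.05],-4.9)
for n in ['scene','top']:
    im=eyes.grab_frame(n); cv2.imwrite(f'pics/{n}7.png',im)
    m=model(.463,.250,85.1,0,info()['eef_pos'][2]-.0445); m={k:m[k] for k in ['top','foot','lip']}
    overlay(im,ext(n),m,(320,235,440,355) if n=='scene' else (180,220,300,340),5,f'pics/z7{n}.png')
E
```

```text
clock: 9.3
eef_pos: [0.4621, 0.2501, 0.075]
tool_rot: [-0.706, 0.707, -0.031, 0.029]
ft_force: [0.4, -0.1, -3.5]
opening: 0.0594
t 9.3 tcp [0.4621 0.2501 0.075 ] xyaw -4.81 y [-0.002 -0.001 -1.   ] q [4.730e-01 5.200e-01 1.938e+00 1.000e-03 6.860e-01 5.560e-01] F [ 0.4 -0.1 -3.5] op 0.0594
shift mm [ 0.9 25.  -0. ] turn deg [ 0.   0.1 -0.1]
t 9.35 tcp [0.4625 0.2503 0.0754] xyaw -4.82 y [-0.002 -0.    -1.   ] q [4.730e-01 5.200e-01 1.937e+00 1.000e-03 6.860e-01 5.560e-01] F [ 0.2  1.  -3.3] op 0.0592
t 9.4 tcp [0.4629 0.2504 0.0758] xyaw -4.82 y [-0.001  0.    -1.   ] q [4.730e-01 5.190e-01 1.937e+00 1.000e-03 6.860e-01 5.560e-01] F [ 0.3  0.  -3.1] op 0.0591
```

View pics/z7scene.png

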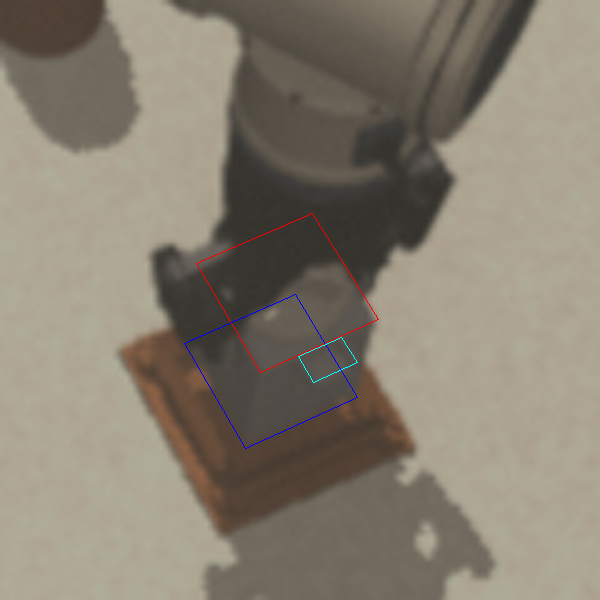

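View pics/z7top.png

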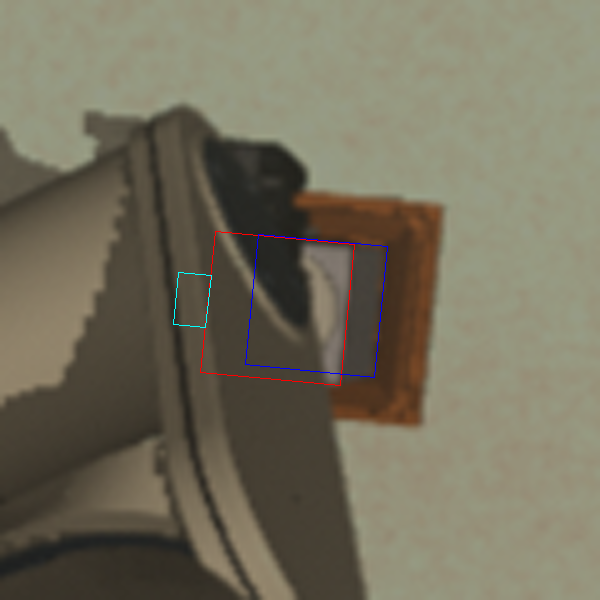

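```bash
python3 -m jog '[[[0,8,0],[0,0,0],0.4],[[0,15,0],[0,0,0],0.4],[[0,20,0],[0,0,0],0.4],[[0,22,0],[0,0,0],0.4],[[0,22,0],[0,0,0],0.4]]'; python3 - <<'E'
from h import *
info();rows([.463,.250,.05],-4.9)
E
```

```text
clock: 10.02
eef_pos: [0.4628, 0.2504, 0.0536]
tool_rot: [-0.706, 0.707, -0.03, 0.029]
ft_force: [-0.5, -0.8, -3.3]
opening: 0.0593
t 10.03 tcp [0.4628 0.2504 0.0536] xyaw -4.82 y [-0.001 -0.    -1.   ] q [4.730e-01 5.590e-01 1.942e+00 1.000e-03 6.420e-01 5.560e-01] F [-0.5 -0.8 -3.3] op 0.0593
shift mm [ 0.3  3.6 -0.4] turn deg [ 0.   0.1 -0.1]
```

```bash
python3 -m jog '[[[0,1,0],[0,0,0],0.4],[[0,2,0],[0,0,0],0.4],[[0,3,0],[0,0,0],0.4],[[0,3,0],[0,0,0],0.4]]'; python3 - <<'E'
from h import *
info()
E
```

```text
clock: 10.52
eef_pos: [0.4629, 0.2504, 0.0515]
tool_rot: [0.707, -0.706, 0.03, -0.029]
ft_force: [-2.9, -2.0, 7.9]
opening: 0.0592
t 10.53 tcp [0.4629 0.2504 0.0515] xyaw -4.82 y [-0.001  0.    -1.   ] q [4.730e-01 5.630e-01 1.942e+00 1.000e-03 6.370e-01 5.560e-01] F [-2.9 -2.   7.9] op 0.0592
```

```bash
python3 -m jog '[[[0,0,0],[0,0,0],0.8],[[0,0,0],[0,0,0],1],[[0,0,0],[0,0,0],1],[[0,0,0],[0,0,0],1]]'; python3 -m jog '[[[0,-25,0],[0,0,0],1],[[0,-60,0],[0,0,0],1],[[0,-100,0],[0,0,0],1],[[0,-140,0],[0,0,0],1],[[0,-158,0],[0,0,0],1],[[0,-158,0],[0,0,0],1]]'; python3 - <<'E'
from h import *
info()
s=status.get_state(); im=eyes.grab_frame('wrist'); cv2.imwrite('pics/w8.png',im)
import pickle; pickle.dump(s,open('w8.pkl','wb'))
im=eyes.grab_frame('scene'); cv2.imwrite('pics/scene8.png',im)
cv2.imwrite('pics/z8.png',cv2.resize(im[235:355,320:440],(600,600),interpolation=cv2.INTER_CUBIC))
E
```

```text
clock: 11.02
eef_pos: [0.4629, 0.2504, 0.0515]
tool_rot: [0.707, -0.706, 0.03, -0.029]
ft_force: [0.2, -0.9, -0.4]
opening: 0.0856
clock: 11.78
eef_pos: [0.4639, 0.2508, 0.2108]
tool_rot: [0.707, -0.706, 0.029, -0.03]
ft_force: [0.2, 0.1, -0.5]
opening: 0.0853
t 11.78 tcp [0.4639 0.2508 0.2108] xyaw -4.82 y [ 0.002  0.002 -1.   ] q [4.730e-01 3.060e-01 1.864e+00 1.000e-03 9.690e-01 5.570e-01] F [ 0.2  0.1 -0.5] op 0.0853
```

View pics/w8.png

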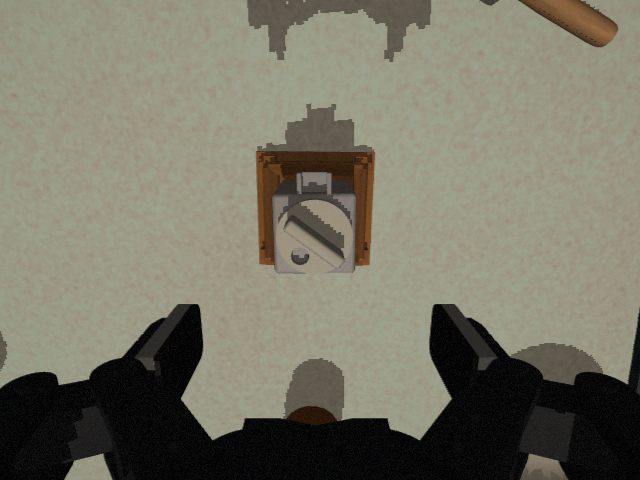

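View pics/z8.png

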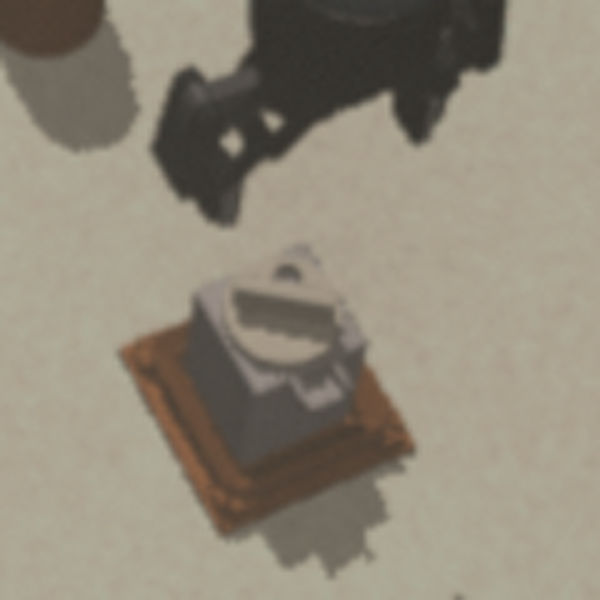

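```bash
python3 - <<'E'
from h import *
import pickle
s=pickle.load(open('w8.pkl','rb')); E=ext('wrist',s); im=cv2.imread('pics/w8.png')
m=model(.463,.250,85.1,85.1+146,.006); m['foot']=stand(.463,.25,-4.9)['top']
overlay(im,E,m,(245,140,385,280),4.2,'pics/o8.png')
E
```

```text
(no output)
```

View pics/o8.png

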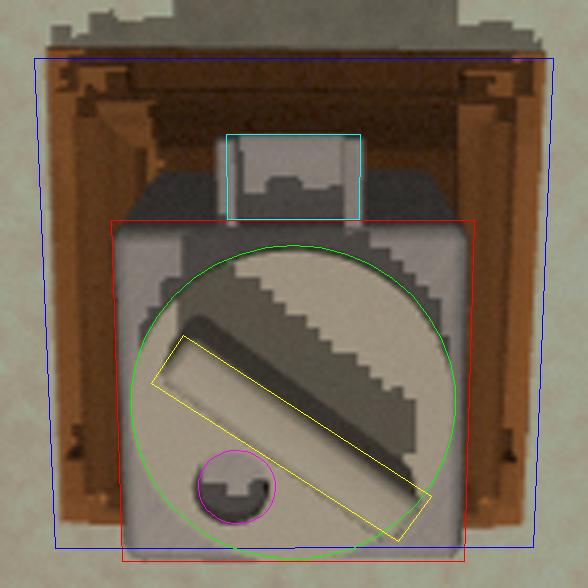

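```bash
python3 - <<'E'
from h import *
info();rows([.4628,.2500,.16],48.6)
E
```

```text
t 11.88 tcp [0.4626 0.2501 0.2088] xyaw -4.83 y [-0.002 -0.    -1.   ] q [4.730e-01 3.090e-01 1.866e+00 1.000e-03 9.690e-01 5.570e-01] F [-0.2  0.2  0.5] op 0.085
shift mm [ 0.2 48.8 -0.1] turn deg [ -0.  -53.4  -0.1]
```

```bash
python3 -m jog '[[[0,0,0],[0,-9,0],1],[[0,0,0],[0,-18,0],0.8],[[0,0,0],[0,-27,0],0.6],[[0,10,0],[0,-36,0],0.4],[[0,25,0],[0,-45,0],0.4],[[0,40,0],[0,-53.4,0],0.4],[[0,48,0],[0,-53.4,0],0.4],[[0,48,0],[0,-53.4,0],0.4]]'; python3 - <<'E'
from h import *
s=info();rows([.4628,.2500,.097],48.6)
im=eyes.grab_frame('wrist'); cv2.imwrite('pics/w9.png',im)
m=model(.463,.250,85.1,228.6,.006); 
overlay(im,ext('wrist',s),m,(200,100,440,340),2.5,'pics/o9.png')
E
```

```text
clock: 12.88
eef_pos: [0.4618, 0.2498, 0.1595]
tool_rot: [0.645, -0.645, -0.288, 0.291]
ft_force: [0.4, 0.4, 0.3]
opening: 0.0338
t 12.88 tcp [0.4618 0.2498 0.1595] xyaw 48.42 y [-0.004 -0.001 -1.   ] q [ 4.730e-01  3.800e-01  1.901e+00  1.000e-03  8.650e-01 -3.730e-01] F [0.4 0.4 0.3] op 0.0338
shift mm [ 1.1 62.5 -0.7] turn deg [-0.1 -0.2 -0.2]
```

View pics/o9.png

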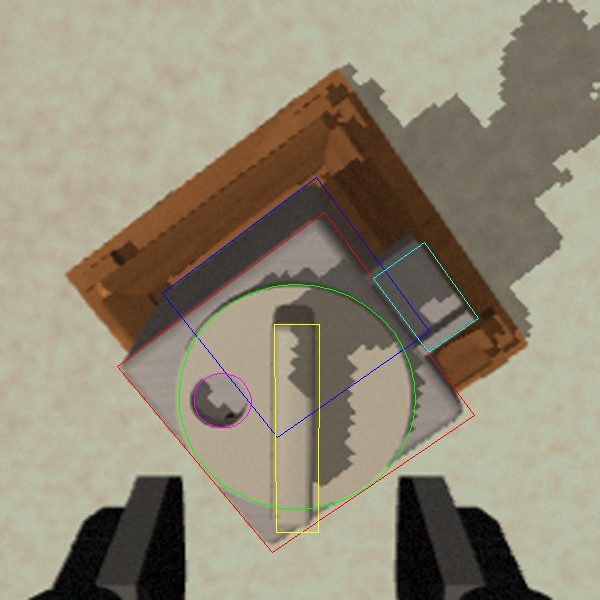

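```bash
python3 -m jog '[[[0,15,0],[0,0,0],0.4],[[0.5,35,0],[0,0,0],0.4],[[0.5,50,0],[0,0,0],0.4],[[0.5,60,0],[0,0,0],0.4],[[0.5,62,0],[0,0,0],0.4],[[0.5,62,0],[0,0,0],0.4]]'; python3 - <<'E'
from h import *
s=info();rows([.4628,.2500,.097],48.6)
im=eyes.grab_frame('wrist'); cv2.imwrite('pics/w10.png',im)
E
```

```text
clock: 13.68
eef_pos: [0.4626, 0.2504, 0.0984]
tool_rot: [0.645, -0.645, -0.289, 0.291]
ft_force: [0.4, -0.6, -1.2]
opening: 0.0338
t 13.68 tcp [0.4626 0.2504 0.0984] xyaw 48.44 y [-0.003 -0.001 -1.   ] q [ 4.730e-01  4.800e-01  1.929e+00  1.000e-03  7.350e-01 -3.730e-01] F [ 0.4 -0.6 -1.2] op 0.0338
shift mm [-0.2  1.4 -0.4] turn deg [-0.1 -0.2 -0.1]
```

View pics/w10.png

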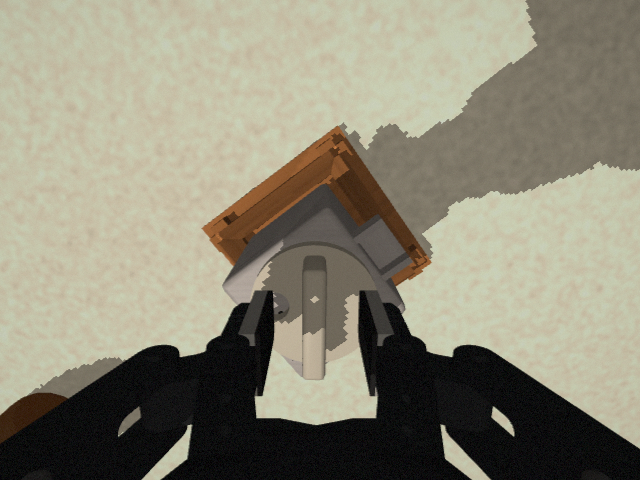

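Fingers straddle the bar (bar at col 314, fingers at 272 and 360). Close on it.

```bash
python3 -m jog '[[[0,0,0],[0,0,0],0.2],[[0,0,0],[0,0,0],0.1],[[0,0,0],[0,0,0],0],[[0,0,0],[0,0,0],0],[[0,0,0],[0,0,0],0]]' 30; python3 - <<'E'
from h import *
s=info()
im=eyes.grab_frame('wrist'); cv2.imwrite('pics/w11.png',im)
E
```

```text
clock: 14.35
eef_pos: [0.4627, 0.2503, 0.099]
tool_rot: [0.645, -0.645, -0.289, 0.291]
ft_force: [-1.4, -2.7, 5.0]
opening: 0.0084
t 14.35 tcp [0.4627 0.2503 0.099 ] xyaw 48.45 y [-0.002 -0.001 -1.   ] q [ 0.473  0.479  1.929  0.     0.736 -0.373] F [-1.4 -2.7  5. ] op 0.0084
```

View pics/w11.png

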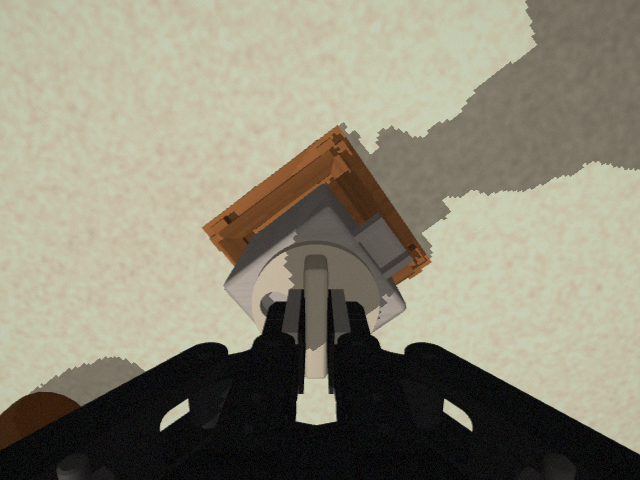

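```bash
python3 -m jog '[[[0,0,0],[0,9,0],0],[[0,0,0],[0,18,0],0],[[0,0,0],[0,27,0],0],[[0,0,0],[0,36,0],0],[[0,0,0],[0,45,0],0],[[0,0,0],[0,54,0],0],[[0,0,0],[0,63,0],0],[[0,0,0],[0,72,0],0]]'; python3 - <<'E'
from h import *
s=info();rows([.4628,.2500,.099],-95)
im=eyes.grab_frame('wrist'); cv2.imwrite('pics/w12.png',im)
E
```

```text
clock: 15.4
eef_pos: [0.4633, 0.2508, 0.099]
tool_rot: [-0.692, 0.692, -0.146, 0.146]
ft_force: [1.6, 0.6, -2.6]
opening: 0.0079
t 15.4 tcp [0.4633 0.2508 0.099 ] xyaw -23.85 y [-0.001  0.    -1.   ] q [4.730e-01 4.790e-01 1.928e+00 1.000e-03 7.340e-01 8.890e-01] F [ 1.6  0.6 -2.6] op 0.0079
shift mm [-0.2 -0.  -0.9] turn deg [ 0.  71.2 -0. ]
```

View pics/w12.png

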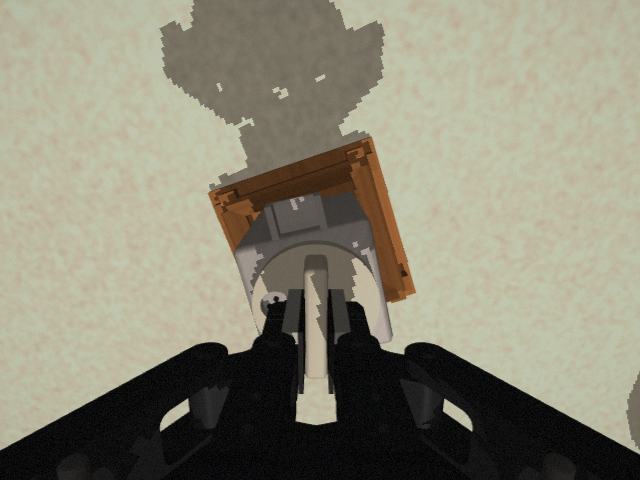

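```bash
python3 -m jog '[[[0,0,0],[0,10,0],0],[[0,0,0],[0,20,0],0],[[0,0,0],[0,30,0],0],[[0,0,0],[0,40,0],0],[[0,0,0],[0,50,0],0],[[0,0,0],[0,60,0],0],[[0,0,0],[0,69,0],0],[[0,0,0],[0,78,0],0]]';python3 -m jog '[[[0,0,0],[0,0,0],0]]'; python3 - <<'E'
from h import *
s=info()
im=eyes.grab_frame('wrist'); cv2.imwrite('pics/w13.png',im)
E
```

```text
clock: 16.45
eef_pos: [0.4635, 0.2508, 0.0989]
tool_rot: [0.443, -0.443, 0.551, -0.551]
ft_force: [1.3, -0.7, -1.7]
opening: 0.0081
clock: 16.58
eef_pos: [0.4635, 0.2508, 0.0989]
tool_rot: [0.444, -0.444, 0.55, -0.55]
ft_force: [-0.3, -0.1, 0.8]
opening: 0.0082
t 16.57 tcp [0.4635 0.2508 0.0989] xyaw -102.16 y [-0.  0. -1.] q [4.730e-01 4.800e-01 1.928e+00 1.000e-03 7.340e-01 2.256e+00] F [-0.3 -0.1  0.8] op 0.0082
```

View pics/w13.png

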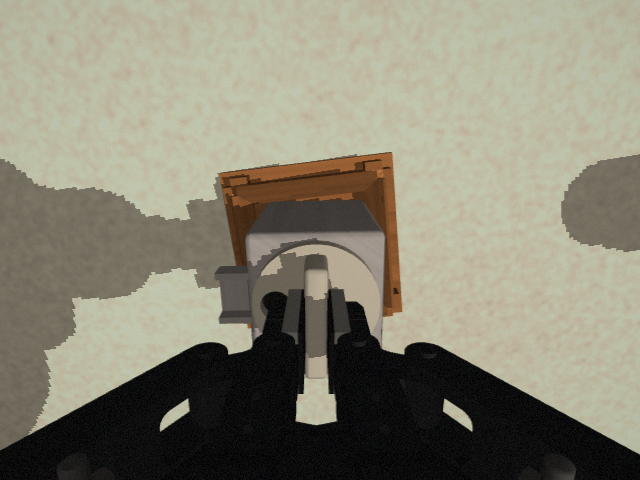

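```bash
python3 -m jog '[[[0,0,0],[0,0,0],0.2],[[0,0,0],[0,0,0],0.4],[[0,0,0],[0,0,0],0.4],[[0,-20,0],[0,0,0],0.4],[[0,-60,0],[0,0,0],0.4],[[0,-90,0],[0,0,0],0.4],[[0,-100,0],[0,0,0],0.4],[[0,-100,0],[0,0,0],0.4]]'; python3 -m jog '[[[0,0,0],[0,0,0],0.4],[[0,0,0],[0,0,0],0.4]]'; python3 - <<'E'
from h import *
s=info()
im=eyes.grab_frame('wrist'); cv2.imwrite('pics/w14.png',im)
import pickle; pickle.dump(s,open('w14.pkl','wb'))
m=model(.463,.250,77,77,.006); m['foot']=stand(.463,.25,-4.9)['top']
overlay(im,ext('wrist',s),m,(245,140,385,280),4.2,'pics/o14.png')
im=eyes.grab_frame('scene'); cv2.imwrite('pics/z14.png',cv2.resize(im[235:355,320:440],(600,600),interpolation=cv2.INTER_CUBIC))
E
```

```text
clock: 17.62
eef_pos: [0.4636, 0.2508, 0.199]
tool_rot: [0.445, -0.444, 0.55, -0.55]
ft_force: [0.2, 0.1, -0.9]
opening: 0.0344
clock: 17.88
eef_pos: [0.463, 0.2505, 0.1977]
tool_rot: [0.444, -0.445, 0.55, -0.55]
ft_force: [-0.1, -0.2, 0.0]
opening: 0.0341
t 17.88 tcp [0.463  0.2505 0.1977] xyaw -102.07 y [-0.002 -0.    -1.   ] q [4.730e-01 3.250e-01 1.873e+00 1.000e-03 9.450e-01 2.254e+00] F [-0.1 -0.2  0. ] op 0.0341
```

View pics/o14.png

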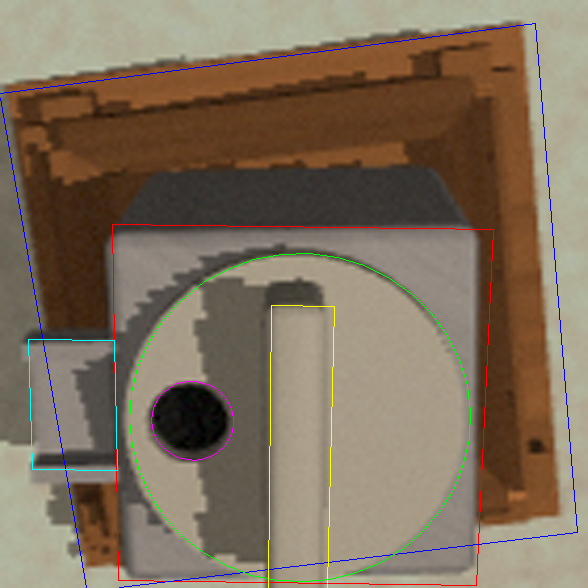

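View pics/z14.png

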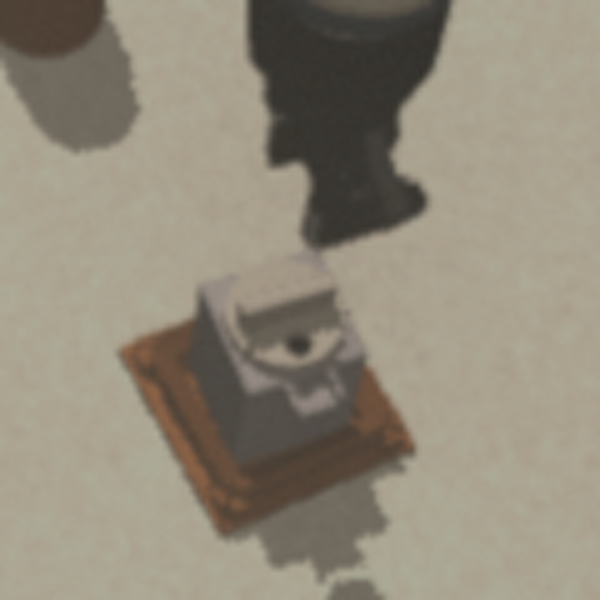

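```bash
python3 - <<'E'
from bench import ticket,status
print(ticket.finish_job()); print(status.get_state()['clock'])
E
```

```text
the job is handed in; nothing more can be done
None
the job is handed in; nothing more can be done
```

I gripped the steel shaker by its plain body faces, lifted it and stood it in the wooden stand with the lip at about 85° in the world frame. I let go, pinched the cap's grip bar and turned it about 150° clockwise in one grip. Then I released the bar, raised the gripper about 9 cm above it, and handed the job in at about 18 s on the clock. No verdict was reported.

**Final checks (last pictures, after release):**
- **Cap:** the pour hole shows fully black through the opening. Cap and body agree to within about 3°, against the 18° allowed.
- **Position in the stand:** the shaker is upright, about 1–2 mm from the pocket's centre. It turned roughly 7° clockwise in the pocket while I turned the cap, and I turned the cap further to allow for this.
- **Foot height:** I did not measure it in the last pictures. When I set the shaker down, the tool met the floor about where a foot flat on it would put it.
- **Release:** the gripper was clear and the measured wrist force was near zero.
- **Bystanders:** I did not re-measure the bowl, jar and brush at the end. There was no sign of contact with them in the forces or pictures during the run.

**Disagreement:** the scene camera put the stand and shaker several mm away from where the top and wrist cameras did. I relied on the top and wrist cameras, which agreed with each other.

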